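# Index the swivel fixture to the yellow station and relock it

## Task

Turn the swivel table of the indexing fixture to its next station, so that its red handle and pointer stand at the yellow stud. To free it, pull the spring plunger's black wing knob up and twist it as far as it goes so that it stays out by itself, and let go; swing the table round by its red handle, then take the knob again, twist it back and let the pin drop fully home so that the table is locked there. Leave the things lying round the fixture where they are.

Things in the scene. Friction and masses are not known exactly. Their poses are not given: they have to be found in the camera images.
- fixture: Indexing fixture fixed on the bench: green round base 236 mm across, 12 mm thick; origin under its centre, on the bench = vertical axis of the swivel table. x points from the plunger bracket (x -54 to -114 mm, 30 mm wide, 46 mm high, over the table's rim) across the table, z up. In the table's middle sits a grey flanged bearing cap, 72 mm across, its top 42 mm above the bench.
- table (a joint): Angle (rad) of the aluminium table (160 mm across, top 30 mm above the bench), counter-clockwise from above positive, range +-1.75. Starts locked near 0: handle along the fixture's +x. Index holes, 12 mm wide, 68 mm from the axis, come under the plunger at 0, +-0.698 and +-1.396 (every 40 degrees). Play when locked +-0.03. Free, it turns with about 2 N at the handle and stays where left.
- handle_grip (a point): Grip point of the table's red handle: an upright round plastic knob 25 mm across, top 88 mm above the bench, 62 mm from the table's axis; the point is on its own axis 68 mm above the bench.
- pointer_tip (a point): Tip of the red pointer at the table's rim, in line with the handle, 84 mm from the table's axis, 30 mm above the bench.
- yellow_stud: Yellow plastic stud 16 mm across, 20 mm high, fixed on the base beside the table, 101 mm from the table's axis, at one of four stations (+-40 or +-80 degrees from the fixture's +x); origin under its centre, 12 mm above the bench. It marks the wanted station: there the pointer tip is 17 mm from the stud's axis.
- black_stud_1: Black stud like the yellow one, fixed, at one of the other stations.
- black_stud_2: Black stud like the yellow one, fixed, at one of the other stations.
- black_stud_3: Black stud like the yellow one, fixed, at one of the other stations.
- knob_grip (a point): On the plunger's vertical axis in its black wing knob, a bar 46 long, 12 thick, 22 mm high; 10 mm below the bar's top, moving with it. x is the bar's length, z up. Locked: 86 mm above the bench, 68 mm from the table's axis on the fixture's -x side, bar along the fixture's x, white dot towards the table. The brass collar below is 26 x 26 mm, its top at 62 mm.
- plunger_lift (a joint): Height (m) of the plunger: 0 = pin home in an index hole, 0.010 = tip resting on the table between holes, 0.014 = parked, cross pin on the collar; at most 0.022. A spring pushes it down with 6 N at 0, 9 N at 0.020. The pin (8 mm, round end) enters a hole within about 4 mm of it, drawing the table into line.
- plunger_twist (a joint): Twist (rad) of the wing knob, counter-clockwise seen from above positive: 0 = bar along the slot (fixture x), 1.3 = fully twisted. It can twist only when lifted over 0.014 m, and if let go at over about 0.4 it stays out; twisted back to 0 and let go, it drops by its spring.
- tape_roll: Roll of green insulating tape, 62 mm across, 19 mm high, lying on the bench; origin under its centre. Bystander.
- pliers: Long-nose pliers with blue handles, 163 x 54 x 12 mm, lying on the bench; origin under the centre. Bystander.
- tape_measure: Yellow tape measure 79 x 38 x 62 mm standing on the bench; origin under its centre. Bystander.
- bolt: Hex bolt 66 mm long, 19 mm across, lying on the bench; origin under its centre. Bystander.

How it is judged:
On the way, in this order (a step that is already met when the one before it is completed fails the run):
1. the plunger is pulled, twisted and let go: it stays out by itself (lift over 10 mm, twist over 0.6 rad, not touched) (value of joint plunger_lift above 0.01 m and value of joint plunger_twist above 0.6 rad and contact force between each of the fingers, the arm and plunger_lift below 0.1 N), for 0.2 s.
2. the table is turned so that the pointer is at the yellow stud (tip within 25 mm of its axis) with the plunger out of the holes (horizontal distance between pointer_tip and yellow_stud below 0.025 m and value of joint plunger_lift above 0.007 m), for 0.1 s.
At the end, for the whole second after the job is handed in: The plunger pin is home (lift under 2.5 mm) with the knob twisted back (under 0.25 rad), the pointer tip is within 21 mm of the yellow stud's axis (17 mm when exact), and the table is at rest (value of joint plunger_lift below 0.0025 m and value of joint plunger_twist below 0.25 rad and horizontal distance between pointer_tip and yellow_stud below 0.021 m and velocity of joint table between -0.05 and 0.05 rad/s); the robot touches nothing.
It fails at once if the tape roll is moved by more than 25 mm (distance of tape_roll from where it was at the start of the episode above 0.025 m).
It fails at once if the pliers is moved by more than 25 mm (distance of pliers from where it was at the start of the episode above 0.025 m).
It fails at once if the tape measure is moved by more than 25 mm (distance of tape_measure from where it was at the start of the episode above 0.025 m).
It fails at once if the bolt is moved by more than 25 mm (distance of bolt from where it was at the start of the episode above 0.025 m).
It also fails if it takes over 58 s, if anything falls off the work surface, if the arm or the gripper's body presses on something with over 40 N, if the wrist force passes 120 N, or if a joint passes its speed limit or range.

## Robot

A 6-joint arm with a two-finger parallel gripper is mounted at the origin on a cart in front of the work surface, level with it; the furniture and walls round the work are solid. World frame = base frame: x ahead of the robot, y to its left, z up, the work surface at z = 0. Lengths are in m, angles in rad, forces in N, time in s.
With the tool pointing down it reaches from about 0.35 to 0.925 m from the base axis. Payload 6.4 kg.
Tool frame: the origin (TCP) lies midway between the tips of the shut fingers; the grasp point (between the pads) lies 19 mm behind it; z points along the fingers, x is the direction in which the jaws open and shut, and the axes are right-handed (so a half turn about z gives the same grasp; the last joint's range is limited). The gripper opens to 85 mm and grips with 20 to 120 N. Pads are 22 mm wide; open, the fingers measure 114 mm over their backs; the gripper's body (76 mm by 85 mm) begins 54 mm behind the grasp point. The pads swing forward as they close: fully open they stand 13 mm farther back than shut.
Start: joints at [-1.486, 0.245, 1.558, -0, 1.339, -0.174], TCP at [0.166, -0.628, 0.204] pointing down, gripper open.
Joint ranges: [-3.13, 3.13], [-1.02, 2.26], [0.13, 2.54], [-0.95, 4.09], [0.21, 2.88], [-2.74, 2.74]. Speed limits (rad/s): [2.57, 2.57, 3.14, 3.14, 3.14, 3.14].

## Interface

Orientations are given as [roll, pitch, yaw] about the fixed x, y, z axes, in that order (R = Rz(yaw) Ry(pitch) Rx(roll)).
In Python, from station import r gives the robot as it stands. The module is installed in compiled form; this text tells all that it offers. Calls block until the motion is done:
- r.move_to(position, orientation): joint-space move of the TCP to a pose.
- r.movel(position, ori=None, speed=0.15): straight line of the TCP; ori=None keeps the orientation; speed is the mean speed in m/s.
- r.move_joints(angles): joint-space move.
- r.move_gripper(opening): finger opening in m; the grip force is fixed at half the most; returns when the fingers have stopped.
- r.sleep(seconds).
- r.inverse_kinematics(position, orientation): joint angles nearest the present ones, or None.
- r.grab_frame(name): name is "scene" or "side" or "wrist"; returns (picture, depth): 420x560x3 uint8, red, green, blue; 420x560 float32, m along the optical axis (not along the pixel's ray), 0 where there is no reading.
- r.camera_info(name): a dict with "camera_matrix" (3x3 intrinsics, pixels), "distortion" ([k1, k2, p1, p2, k3] as OpenCV has them; the pictures are not rectified), "extrinsics" (4x4, takes a point from camera to world coordinates); the wrist camera has in their place "mount" (4x4, takes a point from camera to tool coordinates, whose origin is the TCP and whose axes are the tool frame's). Camera axes: x right, y down, z forward; pixel columns grow to the right and rows downward; lengths in m; the calibration is good to about 2 mm. A picture is of the moment at which its call begins: read the wrist's pose just before it. camera_info takes no time and is no camera call.
A pose or a line that the arm cannot do raises r.PlanningError and nothing moves.
- r.finish_job(): hands the job in, once; it reports no verdict.
Readings, each from a call of its own:
- r.get_time_s(): time.
- r.get_qpos(): joint angles.
- r.get_dq(): joint speeds.
- r.get_tau(): joint torques, N m.
- r.get_tcp_pos(): TCP position.
- r.get_ee_rot(): TCP orientation.
- r.get_ft_force(): force on the tool from outside, world axes, zero at the start.
- r.get_torque(): the same for the moment, N m.
- r.get_finger_gap(): finger opening in m.
Only numpy, scipy, OpenCV 4.12 (cv2) and the standard library are available. Lean on these libraries where they do the work, as an engineer would, in place of code of your own. Each camera call takes 0.05 s, during which the arm holds its last target.

## Working session

There is one attempt and no reset: what is moved stays moved. The work goes in short steps, each a Python script; the robot and the scene stay as the last script left them, time stands still between calls to the robot, and variables do not carry over. Pictures are saved under pics/ and viewed, and the job is handed in when it is done.

```bash
mkdir -p pics; ls; python3 - <<'E'
from station import r
import cv2, numpy as np
np.set_printoptions(precision=4,suppress=True)
for n in ["scene","side","wrist"]:
    p,d=r.grab_frame(n); cv2.imwrite(f"pics/{n}0.png",p[:,:,::-1]); np.save(f"pics/{n}0.npy",d)
    print(n,r.camera_info(n))
print(r.get_time_s(),r.get_tcp_pos(),r.get_ee_rot())
E
```

```text
pics
scene {'camera_matrix': array([[540.7099,   0.    , 281.5636],
       [  0.    , 540.7099, 208.3144],
       [  0.    ,   0.    ,   1.    ]]), 'distortion': array([-0.1937,  0.    ,  0.    ,  0.    ,  0.    ]), 'extrinsics': array([[-0.8061, -0.2961,  0.5124, -0.1737],
       [-0.5915,  0.377 , -0.7127,  0.8336],
       [ 0.0179, -0.8776, -0.4791,  0.7258],
       [ 0.    ,  0.    ,  0.    ,  1.    ]])}
side {'camera_matrix': array([[480.2025,   0.    , 282.2128],
       [  0.    , 480.2025, 203.2916],
       [  0.    ,   0.    ,   1.    ]]), 'distortion': array([0.0575, 0.    , 0.    , 0.    , 0.    ]), 'extrinsics': array([[-0.9607, -0.176 ,  0.2145,  0.2814],
       [-0.2772,  0.5721, -0.7719,  0.7536],
       [ 0.0131, -0.801 , -0.5985,  0.7345],
       [ 0.    ,  0.    ,  0.    ,  1.    ]])}
wrist {'camera_matrix': array([[359.4889,   0.    , 282.1548],
       [  0.    , 359.4889, 213.0612],
       [  0.    ,   0.    ,   1.    ]]), 'distortion': array([-0.0093,  0.    ,  0.    ,  0.    ,  0.    ]), 'mount': array([[ 1.    ,  0.0014, -0.0012,  0.0002],
       [-0.001 ,  0.9563,  0.2922, -0.0731],
       [ 0.0015, -0.2922,  0.9563, -0.1707],
       [ 0.    ,  0.    ,  0.    ,  1.    ]])}
0.15 [ 0.1663 -0.6279  0.2027] [-3.1413  0.0015 -1.312 ]
```

View pics/scene0.png

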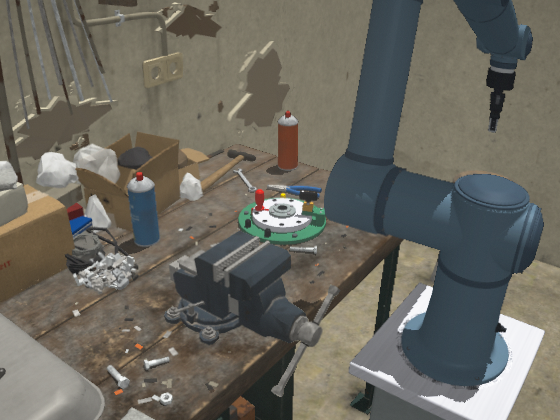

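View pics/side0.png

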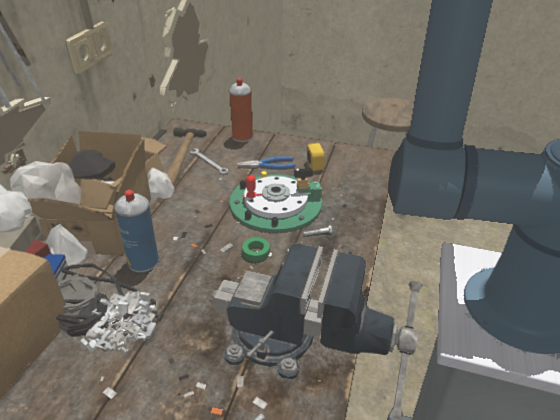

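View pics/wrist0.png

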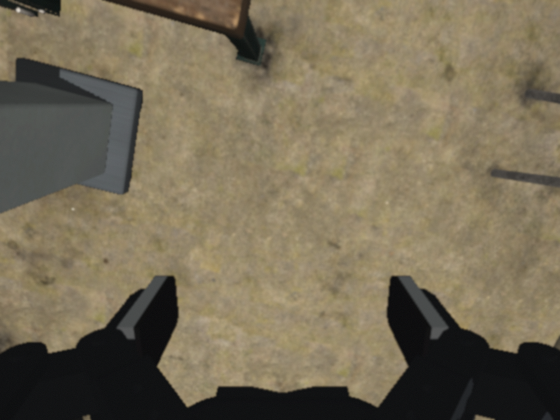

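Side view: the fixture is at about (276,198), the red handle at (251,187), the yellow stud at about (264,174), and the knob at (303,172). The tape measure stands behind the bracket at (316,155). The wrist view shows only floor. Next I'll localise roughly and zoom in.

```bash
cat > h.py <<'E'
from station import r
import cv2, numpy as np
np.set_printoptions(precision=4,suppress=True)
from scipy.spatial.transform import Rotation as Ro
def T_of(name,pose=None):
    ci=r.camera_info(name)
    if name!="wrist": return ci,ci["extrinsics"]
    p,e=pose
    T=np.eye(4);T[:3,:3]=Ro.from_euler('xyz',e).as_matrix();T[:3,3]=p
    return ci,T@ci["mount"]
def ray(name,uv,pose=None):
    ci,T=T_of(name,pose)
    q=cv2.undistortPoints(np.array([[uv]],float),ci["camera_matrix"],ci["distortion"])[0,0]
    return T[:3,3],T[:3,:3]@np.array([q[0],q[1],1])
def onz(name,uv,z,pose=None):
    o,d=ray(name,uv,pose); return o+d*(z-o[2])/d[2]
def proj(name,P,pose=None):
    ci,T=T_of(name,pose); Ti=np.linalg.inv(T)
    return cv2.projectPoints(np.array([P],float),cv2.Rodrigues(Ti[:3,:3])[0],Ti[:3,3],ci["camera_matrix"],ci["distortion"])[0][0,0]
def mask(p,name):
    h=cv2.cvtColor(p,cv2.COLOR_RGB2HSV)
    lo,hi={'yellow':((22,140,90),(34,255,255)),'green':((62,90,40),(85,255,255)),'red':((0,170,90),(6,255,255)),'redhi':((174,170,90),(180,255,255))}[name]
    return cv2.inRange(h,lo,hi)
def blobs(m,mn=8):
    n,l,s,c=cv2.connectedComponentsWithStats(m); return [(s[i],c[i]) for i in range(1,n) if s[i][4]>=mn]
E
python3 - <<'E'
from h import *
for n in ["side","scene"]:
    p=cv2.imread(f"pics/{n}0.png")[:,:,::-1].copy()
    for c in ['yellow','green','red']:
        for s,ce in blobs(mask(p,c),8): print(n,c,s,ce,onz(n,ce,0.03))
    y,x=(130,200) if n=="side" else (170,210)
    cv2.imwrite(f"pics/{n}0z.png",cv2.resize(p[y:y+130,x:x+150,::-1],None,fx=5,fy=4.6,interpolation=cv2.INTER_CUBIC))
E
```

```text
side yellow [308 144  16  14 162] [315.4506 150.1914] [ 0.5132 -0.4286  0.03  ]
side yellow [262 171   5   6  21] [263.6667 173.381 ] [ 0.6183 -0.2687  0.03  ]
side green [309 182  11   7  44] [313.7727 185.0909] [ 0.4777 -0.2546  0.03  ]
side green [230 186  17  35 284] [237.6092 203.338 ] [ 0.6381 -0.1228  0.03  ]
side green [275 201  46  28 443] [301.526  215.3589] [ 0.4768 -0.1226  0.03  ]
side green [245 215  26  14 162] [259.2469 221.716 ] [ 0.5652 -0.0704  0.03  ]
side green [243 238  27  18 269] [255.7026 246.7175] [0.5453 0.0142 0.03  ]
side red [247 176   8   4  28] [250.5    177.5714] [ 0.6452 -0.2393  0.03  ]
scene yellow [280 193   6   4  21] [282.619  194.6667] [ 0.6157 -0.2682  0.03  ]
scene green [ 238  203   88   40 1046] [284.9302 227.0707] [ 0.5053 -0.1272  0.03  ]
scene red [136 172   7   8  43] [139.186  175.4419] [ 1.0345 -0.1023  0.03  ]
scene red [256 189   8  11  55] [259.9273 193.5818] [ 0.67   -0.2339  0.03  ]
scene red [261 206   3   4   8] [262.   207.75] [ 0.6138 -0.1717  0.03  ]
```

```bash
ls pics
```

```text
scene0.npy
scene0.png
scene0z.png
side0.npy
side0.png
side0z.png
wrist0.npy
wrist0.png
```

View pics/side0z.png

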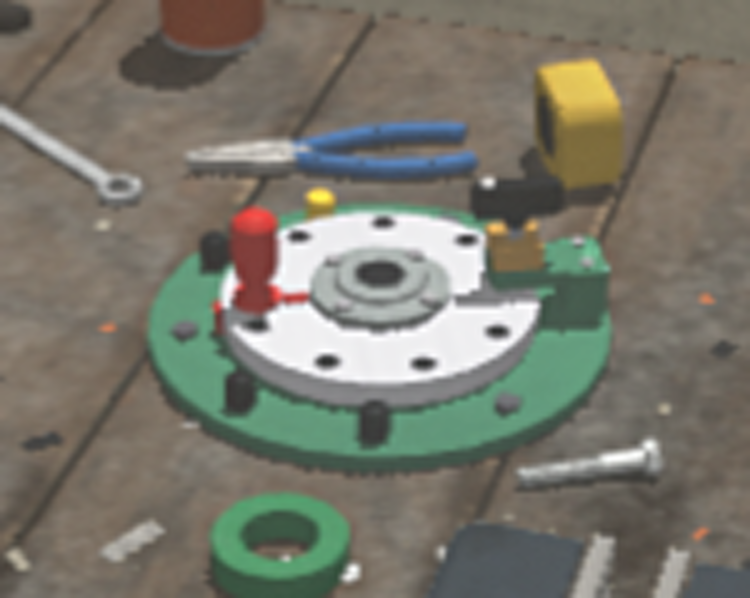

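View pics/scene0z.png

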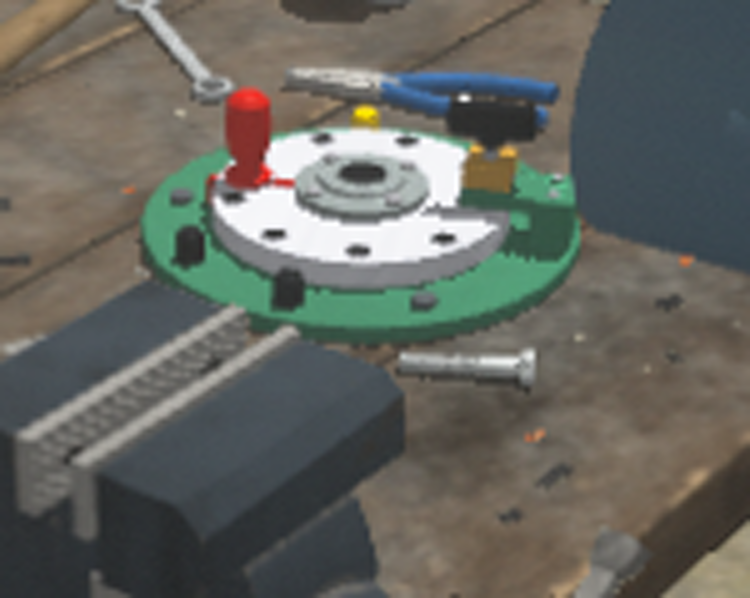

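```bash
python3 - <<'E'
from h import *
c=onz("side",(275.6,188.7),0.042); k=onz("side",(303.5,172),0.09); hd=onz("side",(250.5,177.5),0.085)
print("cap",c,"knob",k,"handle",hd)
c2=onz("scene",(210+362/5,170+172/4.6),0.042); print(c2)
v=hd-k; print("phi",np.arctan2(v[1],v[0]))
r.movel([0.1663,-0.6279,0.36],speed=0.3)
r.move_to([c[0],c[1],0.34],[np.pi,0,-1.4])
r.sleep(0.2)
pose=(r.get_tcp_pos(),r.get_ee_rot())
p,d=r.grab_frame("wrist"); cv2.imwrite("pics/w1.png",p[:,:,::-1]); np.savez("pics/w1.npz",p=pose[0],e=pose[1],d=d,img=p)
print(pose,r.get_qpos(),r.get_time_s())
E
```

```text
cap [ 0.5624 -0.1935  0.042 ] knob [ 0.498  -0.2166  0.09  ] handle [ 0.6169 -0.1621  0.085 ]
[ 0.559  -0.1893  0.042 ]
phi 0.429727963130809
(array([ 0.5623, -0.1942,  0.34  ]), array([ 3.1415, -0.    , -1.401 ])) [-0.5227  0.0378  1.5416  0.      1.5622  0.8781] 3.1833
```

View pics/w1.png

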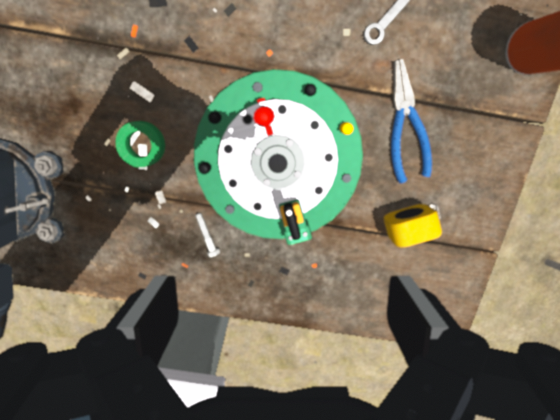

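Wrist view: the base is centred at about (277,162), with the handle at (264,116) and pointer at (260,101). The yellow stud is at (347,129), two stations clockwise (−80°), and black studs are at (310,90), (215,117) and (205,168). The knob is at (291,220). Next I'll measure these.

```bash
python3 - <<'E'
from h import *
z=np.load("pics/w1.npz"); pose=(z['p'],z['e']); p=z['img']
g=mask(p,'green'); cs,_=cv2.findContours(g,cv2.RETR_EXTERNAL,cv2.CHAIN_APPROX_NONE)
c=max(cs,key=cv2.contourArea).reshape(-1,2)
w=np.array([onz("wrist",u,0.012,pose) for u in cv2.convexHull(c).reshape(-1,2).astype(float)])[:,:2]
# edge circle fit
from scipy.optimize import least_squares
f=least_squares(lambda q:np.hypot(w[:,0]-q[0],w[:,1]-q[1])-q[2],[.56,-.19,.118],loss='soft_l1',f_scale=.002); print("base fit",f.x,np.abs(f.fun).max())
C=f.x[:2]
h=cv2.cvtColor(p,cv2.COLOR_RGB2HSV); wm=((h[:,:,2]>150)&(h[:,:,1]<50)).astype(np.uint8)*255; wm[:, :200]=0; wm[:,360:]=0;wm[235:]=0;wm[:85]=0
cs,_=cv2.findContours(wm,cv2.RETR_EXTERNAL,cv2.CHAIN_APPROX_NONE); c=max(cs,key=cv2.contourArea)
w=np.array([onz("wrist",u,0.03,pose) for u in cv2.convexHull(c).reshape(-1,2).astype(float)])[:,:2]
f2=least_squares(lambda q:np.hypot(w[:,0]-q[0],w[:,1]-q[1])-.08,[.56,-.19],loss='soft_l1',f_scale=.001); print("table fit",f2.x)
for c in ['yellow','red']:
    for s,ce in blobs(mask(p,c),5):
        if s[4]<800: P=onz("wrist",ce,{'yellow':.032,'red':.085}[c],pose); print(c,s,ce,P,"ang",np.degrees(np.arctan2(*(P[:2]-C)[::-1])),np.hypot(*(P[:2]-C)))
cv2.imwrite("pics/w1z.png",cv2.resize(p[60:250,180:370,::-1],None,fx=3.1,fy=3.1,interpolation=cv2.INTER_CUBIC))
E
```

```text
base fit [ 0.5593 -0.1882  0.1169] 0.009750193650962496
table fit [ 0.5594 -0.1882]
yellow [340 122  13  13 133] [346.0451 127.9248] [ 0.6181 -0.2684  0.032 ] ang -53.746715360401105 0.09950117797674869
yellow [294 205   9  19  96] [298.3542 213.4479] [ 0.4933 -0.2286  0.032 ] ang -148.503089729745 0.07738384258477322
red [257  98   8   4  16] [259.875   99.4375] [ 0.6341 -0.156   0.085 ] ang 23.303886785912344 0.08140761201409244
red [254 107  20  28 334] [263.9491 117.6377] [ 0.6152 -0.1636  0.085 ] ang 23.738586855209636 0.06102784729151859
```

View pics/w1z.png

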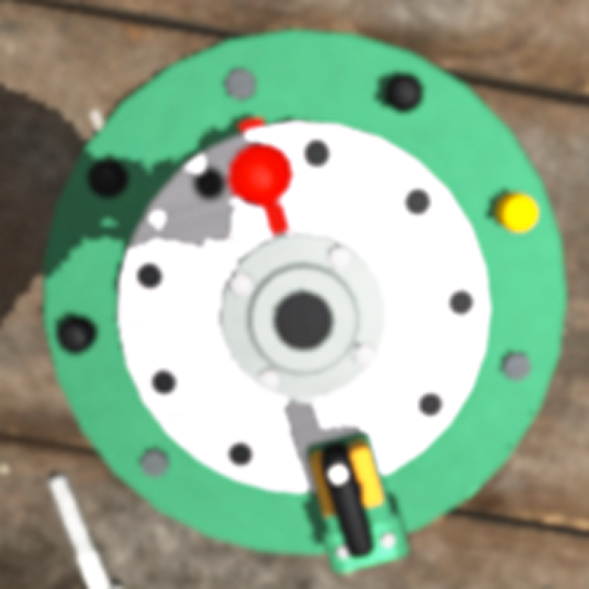

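```bash
python3 - <<'E'
from h import *
z=np.load("pics/w1.npz"); pose=(z['p'],z['e'])
C=np.array([.5594,-.1882])
def pa(n,u,zz,full=False):
    uv=(np.array(u)+.5)/3.1+[179.5,59.5] if not full else u
    P=onz("wrist",uv,zz,pose)[:2]; d=P-C; print(n,P,np.degrees(np.arctan2(d[1],d[0])),np.hypot(*d))
pa('y -80',(519,211),.032); pa('b -40',(404,90),.032); pa('b40',(107,177),.032); pa('b80',(75,331),.032)
pa('cap',(302,320),.042)
for u in [(316,153),(417,201),(460,302),(430,404),(240,454),(163,382),(149,275),(209,184)]: pa('hole',u,.03)
pa('tip',(250,124),.03); pa('handle',(261,172),.083)
pa('dot',(338,473),.096); pa('barend',(356,548),.096)
E
```

```text
y -80 [ 0.6186 -0.2697] -53.98902631241802 0.1007303855800389
b -40 [ 0.6576 -0.213 ] -14.173926746501174 0.10123388114260097
b40 [ 0.603  -0.0979] 64.22587341067606 0.1002611480937125
b80 [ 0.5366 -0.0917] 103.31595250817658 0.09912773738878757
cap [ 0.5595 -0.1876] 77.21808795067594 0.0006452267832785376
hole [ 0.6271 -0.1819] 5.308519221325169 0.06803471285700334
hole [ 0.6153 -0.227 ] -34.7555715090033 0.06798488934806589
hole [ 0.5769 -0.2535] -75.0073208810469 0.06756833829638292
hole [ 0.5305 -0.2497] -115.17004891538681 0.06794131584092901
hole [ 0.4935 -0.1703] 164.81979947597273 0.06833433188476863
hole [ 0.5202 -0.132 ] 124.8540138116209 0.06850921083962468
hole [ 0.5656 -0.12  ] 84.8449065635761 0.0684796930343671
hole [ 0.6073 -0.1399] 45.231912569174185 0.06797355417730797
tip [ 0.6339 -0.1532] 25.19306605161261 0.08228004530997123
handle [ 0.6178 -0.163 ] 23.356324307071873 0.06361600247876854
dot [ 0.5117 -0.2106] -154.81565492376984 0.05271258508052148
barend [ 0.4823 -0.2231] -155.63761243330606 0.08465869575391856
```

φ ≈ 25°, centre is (0.5594, −0.1882), and the knob is at (0.497, −0.217), which agrees with the given geometry. Now I'll grip the knob.

```bash
cat >> h.py <<'E'
C=np.array([.5594,-.1882]); PHI=np.radians(25.0)
def fx(rad,ang): return C+rad*np.array([np.cos(PHI+ang),np.sin(PHI+ang)])
K=fx(.068,np.pi); YK=PHI-np.pi/2
def st(m=""): print(m,r.get_time_s(),r.get_tcp_pos(),r.get_ee_rot(),"F",r.get_ft_force(),"M",r.get_torque(),"gap",r.get_finger_gap())
def look(n):
    pose=(r.get_tcp_pos(),r.get_ee_rot()); p,d=r.grab_frame("wrist"); cv2.imwrite(f"pics/{n}.png",p[:,:,::-1]); np.savez(f"pics/{n}.npz",p=pose[0],e=pose[1],img=p,d=d)
E
python3 - <<'E'
from h import *
print(K)
r.move_gripper(0.045)
r.move_to([*K,0.16],[np.pi,0,YK]); st()
look("w2")
r.movel([*K,0.070],speed=0.12); st("down")
r.move_gripper(0.0); st("closed")
look("w3")
E
```

```text
[ 0.4978 -0.2169]
 4.45 [ 0.4991 -0.2177  0.1618] [-3.1398 -0.0028 -1.1349] F [-0.4523 -0.7103  0.688 ] M [ 0.0045 -0.0041 -0.0068] gap 0.045002500124204516
down 5.4 [ 0.4985 -0.2174  0.0709] [-3.1407 -0.0015 -1.1344] F [-1.0119  0.1151 -0.0641] M [ 0.0244  0.0185 -0.027 ] gap 0.044883389060027576
closed 5.9 [ 0.4978 -0.217   0.0701] [-3.1415 -0.0002 -1.1345] F [-0.6149 -0.58    1.0368] M [0.0261 0.0216 0.0203] gap -4.58736008946324e-05
```

View pics/w2.png

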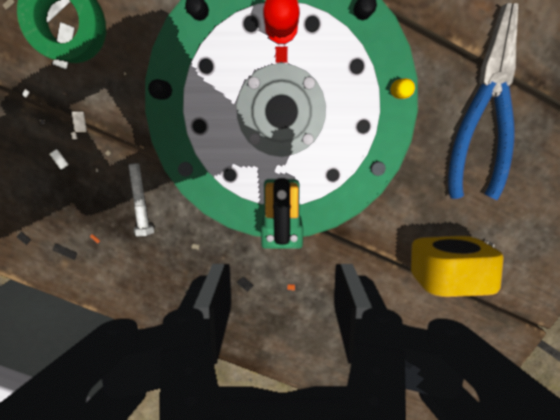

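View pics/w3.png

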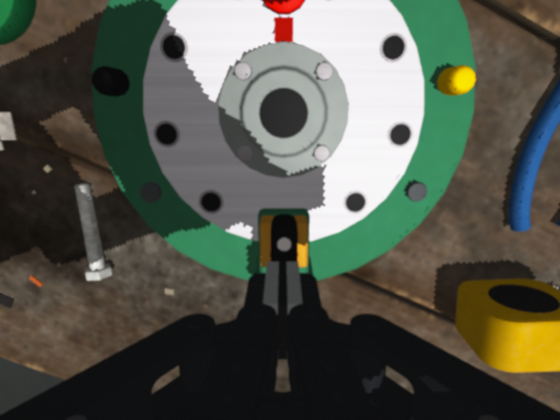

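```bash
python3 - <<'E'
from h import *
z=np.load("pics/w3.npz"); pose=(z['p'],z['e']); p=z['img']; d=z['d']
cv2.imwrite("pics/w3z.png",cv2.resize(p[190:340,200:370,::-1],None,fx=4,fy=4,interpolation=cv2.INTER_CUBIC))
for n,q in {'TCP':[*K,.070],'grip':[*K,.089],'dot':[*fx(.048,np.pi),.096],'barfar':[*fx(.091,np.pi),.096],'dotLift-':[*fx(.048,np.pi),.086]}.items(): print(n,proj("wrist",q,pose))
for u in [(284,230),(284,244),(284,270),(284,285),(284,300),(272,285),(297,285),(284,330)]: print(u,d[u[1],u[0]])
ci,T=T_of("wrist",pose); print(np.linalg.inv(T)[:3]@np.array([*K,.096,1]))
st()
E
```

```text
TCP [282.5849 252.0466]
grip [282.5747 268.2604]
dot [282.6312 232.89  ]
barfar [282.5055 320.0577]
dotLift- [282.6339 225.318 ]
(284, 230) 0.15429683
(284, 244) 0.1546879
(284, 270) 0.14425603
(284, 285) 0.13199884
(284, 300) 0.12066051
(272, 285) 0.13024895
(297, 285) 0.13154769
(284, 330) 0.12199854
[0.0002 0.0276 0.1599]
 5.95 [ 0.4978 -0.2169  0.0701] [-3.1416 -0.     -1.1344] F [ 0.9342 -0.0887  0.1394] M [-0.0272 -0.014   0.0435] gap 8.35794674450328e-05
```

View pics/w3z.png

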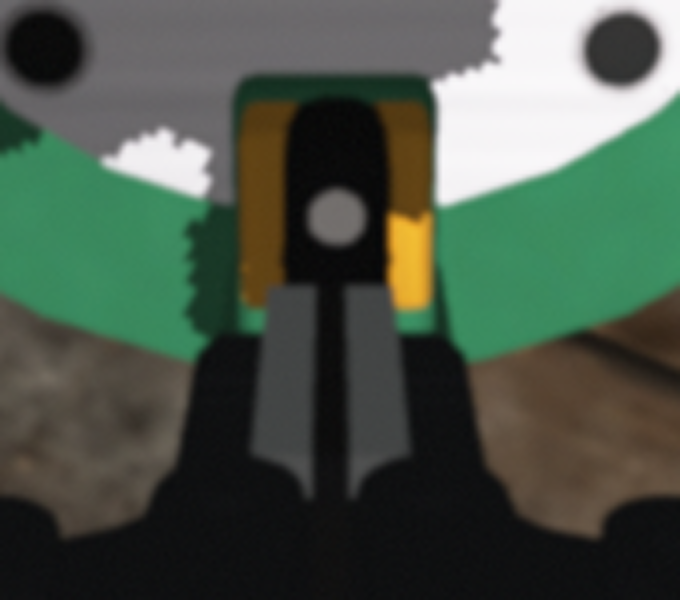

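```bash
python3 - <<'E'
from h import *
z=np.load("pics/w3.npz"); pose=(z['p'],z['e']); p=z['img']; d=z['d']
for u in [(284,220),(284,244),(284,255),(262,245),(304,250),(271,265),(297,265),(272,285),(297,285),(284,270),(284,285)]:
    o,v=ray("wrist",u,pose); P=o+v*d[u[1],u[0]]
    q=P[:2]-C; c,s=np.cos(PHI),np.sin(PHI); print(u,P,"fix",c*q[0]+s*q[1],-s*q[0]+c*q[1])
z=np.load("pics/w2.npz"); pose=(z['p'],z['e']); d=z['d']
print('w2')
for u in [(281,196),(281,220),(281,238)]:
    o,v=ray("wrist",u,pose); P=o+v*d[u[1],u[0]]
    q=P[:2]-C; print(u,P,"fix",c*q[0]+s*q[1],-s*q[0]+c*q[1])
E
```

```text
(284, 220) [ 0.5188 -0.2078  0.087 ] fix -0.045129522635776104 -0.0006111405529924327
(284, 244) [ 0.5118 -0.2111  0.0968] fix -0.05279509703404355 -0.0005956375841864869
(284, 255) [ 0.5072 -0.2132  0.0969] fix -0.057861999198186846 -0.0006076323045025936
(262, 245) [ 0.4936 -0.2067  0.0619] fix -0.06741966647927614 0.011019425943992103
(304, 250) [ 0.5009 -0.2281  0.0627] fix -0.06993676695275816 -0.011458751354173305
(271, 265) [ 0.5042 -0.2087  0.1052] fix -0.05872527057667228 0.004785446013356728
(297, 265) [ 0.5093 -0.218   0.1068] fix -0.05798669001451871 -0.005878418845403473
(272, 285) [ 0.5053 -0.2092  0.1239] fix -0.05787136616526577 0.0038363901965919774
(297, 285) [ 0.5086 -0.2177  0.1227] fix -0.058490525760618764 -0.005277632587245892
(284, 270) [ 0.5063 -0.2136  0.1095] fix -0.058874874325065475 -0.0005658613928054695
(284, 285) [ 0.5064 -0.2135  0.1223] fix -0.05871278163134066 -0.0005206612263493962
w2
(281, 196) [ 0.5106 -0.2112  0.0962] fix -0.05397303274542056 -0.00026029161751226285
(281, 220) [ 0.4952 -0.2184  0.0965] fix -0.07097734926688318 -0.00025386074974472275
(281, 238) [ 0.4832 -0.224   0.0967] fix -0.08417037595160878 -0.0002487998048980658
```

```bash
python3 - <<'E'
from h import *
z=np.load("pics/w3.npz"); pose=(z['p'],z['e']); p=z['img'];d=z['d']
c,s=np.cos(PHI),np.sin(PHI)
for q in [(-.058,.009,.072),(-.058,.009,.08),(-.058,.009,.09),(-.058,.009,.1),(-.058,.009,.11)]:
    W=[*(C+np.array([c*q[0]-s*q[1],s*q[0]+c*q[1]])),q[2]]; print(q,proj("wrist",W,pose))
for n in ["w2","w1"]:
    z=np.load(f"pics/{n}.npz"); pose=(z['p'],z['e']); d=z['d']; p=z['img']
    T=np.eye(4);T[:3,:3]=Ro.from_euler('xyz',pose[1]).as_matrix();T[:3,3]=pose[0]
    ys=range(262,400,12)
    for y in ys:
        row=d[y]; xs=np.where((row>0)&(row<.19))[0]
        if len(xs)==0: continue
        L=xs[xs<282]
        if len(L)==0: continue
        x=L.max(); o,v=ray("wrist",(x,y),pose); P=o+v*d[y,x]; print(n,(x,y),d[y,x],"tool",(np.linalg.inv(T)@np.append(P,1))[:3])
p,dd=r.grab_frame("scene"); cv2.imwrite("pics/s3z.png",cv2.resize(p[150:270,210:360,::-1],None,fx=5,fy=5,interpolation=cv2.INTER_CUBIC))
p,dd=r.grab_frame("side"); cv2.imwrite("pics/d3z.png",cv2.resize(p[110:230,220:370,::-1],None,fx=5,fy=5,interpolation=cv2.INTER_CUBIC))
E
```

```text
(-0.058, 0.009, 0.072) [264.6293 235.127 ]
(-0.058, 0.009, 0.08) [263.8281 240.9786]
(-0.058, 0.009, 0.09) [262.7207 249.0663]
(-0.058, 0.009, 0.1) [261.4755 258.163 ]
(-0.058, 0.009, 0.11) [260.0648 268.4696]
w2 (np.int64(230), 274) 0.15323627 tool [-0.0225 -0.0035 -0.0318]
w2 (np.int64(230), 286) 0.15311277 tool [-0.0224  0.0014 -0.0334]
w2 (np.int64(231), 298) 0.15703596 tool [-0.0226  0.0083 -0.0314]
w2 (np.int64(230), 310) 0.15408394 tool [-0.0226  0.0117 -0.0355]
w2 (np.int64(227), 322) 0.1460421 tool [-0.0226  0.012  -0.044 ]
w2 (np.int64(224), 334) 0.13804723 tool [-0.0225  0.0117 -0.0523]
w2 (np.int64(221), 346) 0.13083361 tool [-0.0224  0.0115 -0.0598]
w2 (np.int64(218), 358) 0.12609746 tool [-0.0227  0.0125 -0.065 ]
w2 (np.int64(215), 370) 0.08096516 tool [-0.0153 -0.0156 -0.1037]
w2 (np.int64(217), 382) 0.07774708 tool [-0.0142 -0.0153 -0.1071]
w2 (np.int64(281), 394) 0.082394354 tool [-0.0004 -0.0093 -0.1041]
w1 (np.int64(176), 286) 0.14354786 tool [-0.0426 -0.0032 -0.042 ]
w1 (np.int64(177), 298) 0.144588 tool [-0.0425  0.0019 -0.0425]
w1 (np.int64(178), 310) 0.14676982 tool [-0.0428  0.0077 -0.042 ]
w1 (np.int64(177), 322) 0.14521855 tool [-0.0427  0.0115 -0.0448]
w1 (np.int64(171), 334) 0.13795835 tool [-0.0429  0.0117 -0.0524]
w1 (np.int64(166), 346) 0.13177563 tool [-0.0428  0.0121 -0.059 ]
w1 (np.int64(160), 358) 0.12669706 tool [-0.0433  0.0129 -0.0646]
w1 (np.int64(159), 370) 0.08080186 tool [-0.0279 -0.0156 -0.1038]
w1 (np.int64(168), 382) 0.0763833 tool [-0.0244 -0.0163 -0.1082]
w1 (np.int64(281), 394) 0.08352451 tool [-0.0004 -0.0084 -0.1031]
```

View pics/d3z.png

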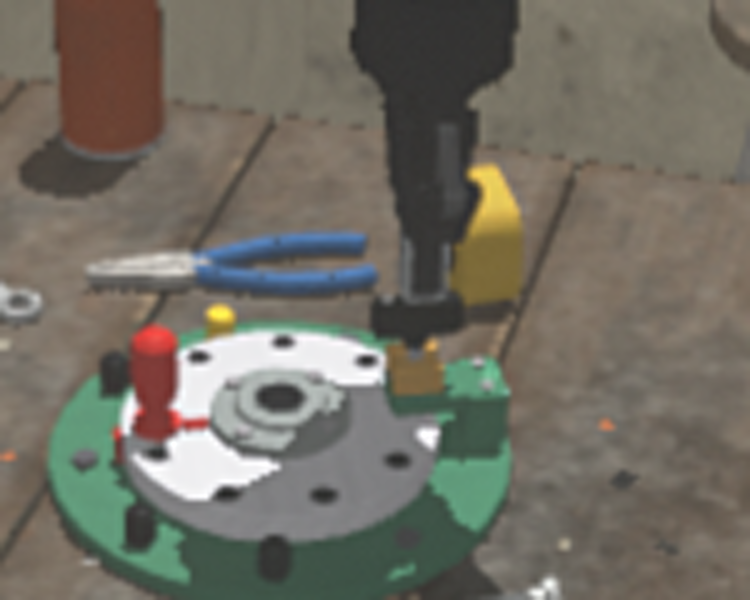

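View pics/s3z.png

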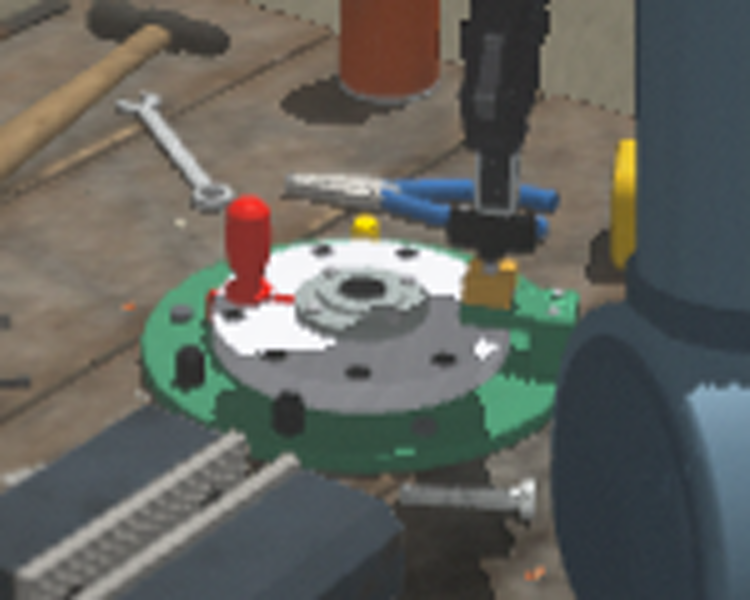

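The gripper closed on air. The depth readings put the real fingertips about 30 mm behind the reported TCP: tips at tool z ≈ −0.03 and the gripper body at −0.104, where the spec implies −0.073. The side view shows the tips just above the bar. So I'll command z 30 mm lower from here on and check the finger gap to confirm.

```bash
cat >> h.py <<'E'
DZ=-0.030   # measured: real fingertips 30 mm behind reported TCP
E
python3 - <<'E'
from h import *
r.move_gripper(0.045)
z0=r.get_tcp_pos()[2]
f0=r.get_ft_force()
for z in (.055,.040):
    r.movel([*K,z],speed=0.1); st("down")
r.move_gripper(0.0); r.sleep(.1); st("closed")
look("w4")
E
```

```text
down 6.85 [ 0.4971 -0.2165  0.0542] [ 3.1406  0.0018 -1.1345] F [ 0.2371 -0.104  -0.176 ] M [-0.0712 -0.0157  0.0378] gap 0.04491377095885983
down 7.15 [ 0.4974 -0.2166  0.0396] [ 3.1409  0.0012 -1.1344] F [ 0.8983  0.1056 -0.0125] M [ 0.0067 -0.0039 -0.022 ] gap 0.044766484675034475
closed 7.6417 [ 0.4983 -0.2174  0.0407] [-3.141  -0.0014 -1.1344] F [0.1477 0.8774 3.7626] M [-0.0838 -0.0207  0.0526] gap 0.010892645841271026
```

View pics/w4.png

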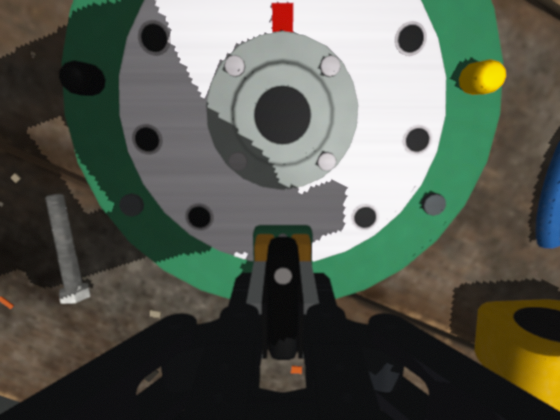

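The fingers now hold the bar (gap 11 mm), with a pad on each side of it and the dot at (283,276). Now lift and twist.

```bash
python3 - <<'E'
from h import *
z0=.0405
r.movel([*K,z0+.019],speed=0.05); r.sleep(.1); st("lift")
for a in (.4,.8,1.1,1.27):
    r.movel([*K,z0+.019],[np.pi,0,YK+a],speed=0.05); st(f"tw{a}")
    if abs(r.get_torque()[2])>1.5: break
look("w5")
E
```

```text
lift 8.3333 [ 0.4978 -0.2171  0.0583] [-3.1411 -0.001  -1.1346] F [ 4.752  -4.5057 -9.1957] M [-0.8251 -1.0641  0.0677] gap 0.010724209792069388
tw0.4 8.8833 [ 0.498  -0.2174  0.0584] [-3.1416 -0.0019 -0.7346] F [  5.1207  -4.5729 -10.0035] M [-1.024  -1.1688 -0.0151] gap 0.010983761498073733
tw0.8 9.4333 [ 0.4984 -0.2176  0.0586] [ 3.1406 -0.0028 -0.3348] F [  6.7031  -4.9422 -10.2355] M [-1.046  -1.2562 -0.0412] gap 0.010792256016279232
tw1.1 9.8833 [ 0.4987 -0.2177  0.0588] [ 3.1396 -0.0031 -0.0347] F [ 6.9755 -4.601  -9.541 ] M [-1.1161 -1.3752  0.0062] gap 0.010863430563547178
tw1.27 10.2 [ 0.4988 -0.2178  0.0589] [ 3.139  -0.0032  0.1352] F [  7.4004  -4.8866 -10.9253] M [-1.0439 -1.5061 -0.0083] gap 0.010643560423500167
```

View pics/w5.png

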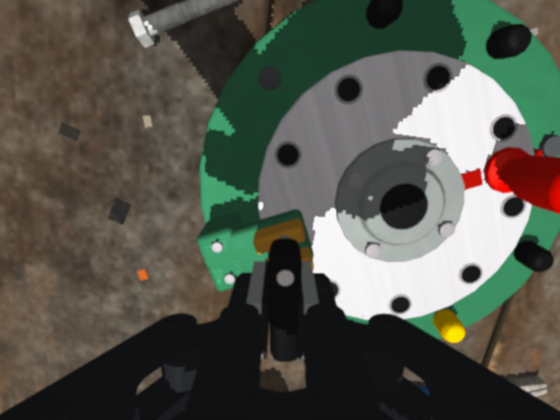

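The bar has turned about 1.27 rad relative to the collar, and the dot stays in the jaws at (285,278). Now lower onto the collar and release.

```bash
python3 - <<'E'
from h import *
z0=.0405
r.movel([*K,z0+.0145],speed=0.03); st("low")
r.move_gripper(0.045); st("rel")
r.movel([*K,0.12],speed=0.15); r.sleep(.2); st("up")
look("w6")
E
```

```text
low 10.55 [ 0.499  -0.2178  0.0548] [ 3.139  -0.0032  0.1351] F [ 6.9103 -5.6133 -7.2629] M [-0.9272 -1.2658  0.0222] gap 0.011306540573494436
rel 10.975 [ 0.4976 -0.2167  0.055 ] [-3.1412  0.0004  0.1356] F [-0.563   0.2603  0.8049] M [ 0.019  -0.0361  0.0255] gap 0.04549031492954378
up 11.7583 [ 0.4969 -0.2164  0.1185] [-3.1398  0.002   0.1355] F [-0.4219  0.4545 -0.0036] M [-0.0177 -0.0554  0.0386] gap 0.04508762082932975
```

View pics/w6.png

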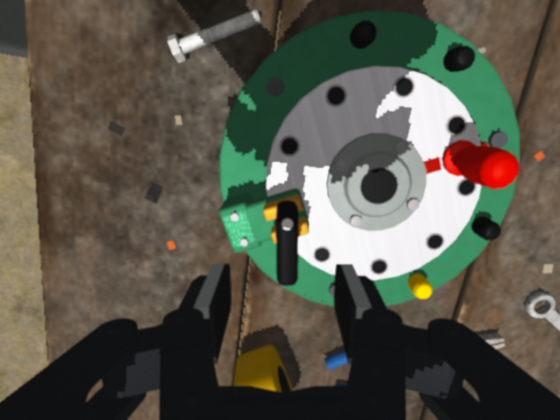

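```bash
cat >> h.py <<'E'
def pt(n,u):
    z=np.load(f"pics/{n}.npz"); o,v=ray("wrist",u,(z['p'],z['e'])); P=o+v*z['d'][u[1],u[0]]
    q=P[:2]-C; c,s=np.cos(PHI),np.sin(PHI); return P,(c*q[0]+s*q[1],-s*q[0]+c*q[1])
E
python3 - <<'E'
from h import *
for u in [(287,225),(288,255),(287,275)]: print(pt("w6",u))
# handle top in w2
z=np.load("pics/w6.npz"); m=mask(z['img'],'red')
for s,c in blobs(m,40): print(s,c,onz("wrist",c,.088,(z['p'],z['e'])))
print(pt("w6",(500,168)),fx(.062,0))
E
```

```text
(array([ 0.4963, -0.2031,  0.1105]), (np.float64(-0.06345144432396642), np.float64(0.013184701480999766)))
(array([ 0.4993, -0.22  ,  0.1103]), (np.float64(-0.06793148754013979), np.float64(-0.003362887418178216)))
(array([ 0.5005, -0.2323,  0.1092]), (np.float64(-0.07206324429681411), np.float64(-0.015103370391903764)))
[ 443  141   77   48 2538] [481.5386 163.8483] [ 0.601  -0.1597  0.088 ]
[425 158  15  14 150] [432.3333 164.8867] [ 0.5736 -0.164   0.088 ]
(array([ 0.612 , -0.1605,  0.0881]), (np.float64(0.05936385733872953), np.float64(0.002905334472345384))) [ 0.6156 -0.162 ]
```

The knob stays out by itself: bar top is at 110.3 mm (lift 14 mm) and twist is about 1.27. Next, the handle.

```bash
python3 - <<'E'
from h import *
H=fx(.062,0)
r.move_gripper(0.06)
r.movel([*K,0.13])
r.move_to([*H,0.13],[np.pi,0,YK]); st(); print(r.get_qpos())
r.movel([*H,.08]); r.movel([*H,.019],speed=0.1); st("down")
print(r.inverse_kinematics([*fx(.062,-1.396),.019],[np.pi,0,YK-1.396]))
r.move_gripper(0.0); r.sleep(.1); st("grip")
look("w7")
E
```

```text
13.6667 [ 0.6153 -0.1621  0.1297] [ 3.1412  0.0004 -1.1341] F [ 0.1129 -0.4214 -0.2775] M [-0.0159 -0.0044  0.0001] gap 0.06020050419230579
[-0.4354  0.2862  1.649  -0.0001  1.2069  0.6987]
down 14.9083 [ 0.616  -0.1622  0.0194] [-3.141  -0.0007 -1.1344] F [ 0.1651 -0.5112  0.0648] M [0.0005 0.0061 0.0301] gap 0.06020750555398565
[-0.5585  0.442   1.675   0.      1.0245  1.972 ]
grip 15.4333 [ 0.6163 -0.1624  0.0201] [-3.1407 -0.0014 -1.1343] F [-1.0213 -0.0874  5.5748] M [-0.1566  0.1536  0.0663] gap 0.02235174103585807
```

View pics/w7.png

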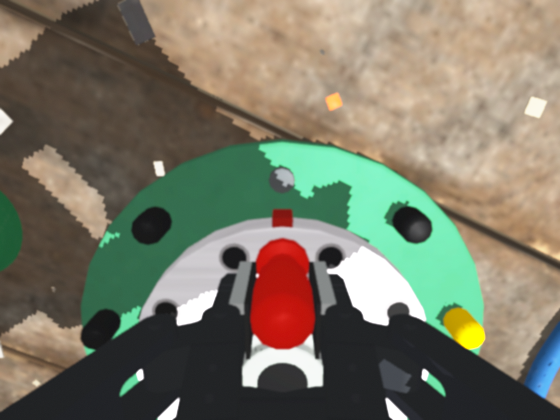

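The handle (283,290) is held between the pads with a 22 mm gap, and the pointer is straight ahead at (282,217). Now swing by −80° along the arc.

```bash
python3 - <<'E'
from h import *
for a in np.linspace(0,-1.396,11)[1:]:
    r.movel([*fx(.062,a),.0195],[np.pi,0,YK+a],speed=0.05)
    f=r.get_ft_force(); print(round(a,3),f,r.get_torque()[2],round(r.get_finger_gap(),4))
    if np.linalg.norm(f)>45: break
r.sleep(.2); st("end")
r.move_gripper(0.06); r.sleep(.1); st("rel")
r.movel([*fx(.062,-1.396),.16]); r.sleep(.1); st("up")
look("w8")
E
```

```text
-0.14 [ 0.6982 -1.3308  5.3546] 0.029302820032948124 0.0224
-0.279 [ 0.1975 -0.0808  5.6908] -0.01182203880808024 0.0225
-0.419 [ 1.7883 -0.7561  5.6455] -0.04394596854700948 0.0228
-0.558 [ 0.8551 -0.4731  5.4447] -0.1121296977914013 0.0226
-0.698 [2.0255 0.1412 6.2141] -0.11922262463158008 0.0225
-0.838 [ 1.4402 -0.4732  5.6404] -0.11115479653785025 0.0227
-0.977 [1.0692 0.337  6.3609] -0.13784260114992608 0.0226
-1.117 [1.4961 1.663  6.253 ] -0.2150334983778574 0.0224
-1.256 [2.8574 1.7553 6.1655] -0.24115943463781908 0.0228
-1.396 [2.1083 2.2654 5.7343] -0.24118446848326064 0.0224
end 18.9333 [ 0.5956 -0.2381  0.02  ] [-3.1415  0.0015 -2.5269] F [0.8256 2.5589 5.8923] M [ 0.1696 -0.1637 -0.2402] gap 0.02259011276428234
rel 19.4833 [ 0.5948 -0.2389  0.0193] [ 3.1411 -0.0002 -2.5302] F [-0.3803 -0.2087 -0.5294] M [ 0.0374 -0.0177 -0.0127] gap 0.05972079691005505
up 20.6667 [ 0.5942 -0.2385  0.1583] [ 3.139  -0.0011 -2.5305] F [-0.1956 -0.751  -0.0242] M [ 0.0365 -0.0012  0.0285] gap 0.0598468336889657
```

View pics/w8.png

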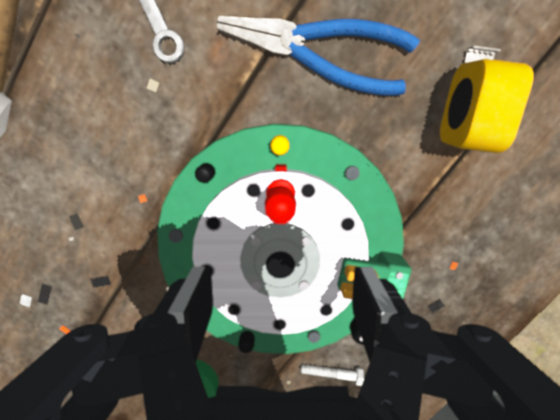

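The pointer (281,169) stands in line with the yellow stud (281,146). A quick angle check follows, and then I'll take the knob again.

```bash
python3 - <<'E'
from h import *
z=np.load("pics/w8.npz"); pose=(z['p'],z['e'])
Cc=onz("wrist",(281,265),.042,pose)[:2]
for n,u,zz in [('tip',(281,166),.03),('stud',(280.5,146),.032),('h+20',(253.5,190.5),.03),('h-20',(308,190.5),.03),('h60',(213.5,223.5),.03),('h-60',(347.5,224),.03)]:
    P=onz("wrist",u,zz,pose)[:2]; print(n,P,[np.degrees(np.arctan2(*(P-c)[::-1]))-25 for c in (C,Cc)])
r.move_gripper(0.045)
r.move_to([*K,0.13],[np.pi,0,YK+1.27]); st(); r.sleep(.2)
look("w9")
E
```

```text
tip [ 0.6071 -0.2578] [np.float64(-80.5742140140018), np.float64(-79.97110663084521)]
stud [ 0.6171 -0.2713] [np.float64(-80.2478114831622), np.float64(-79.74628004109391)]
h+20 [ 0.6143 -0.2271] [np.float64(-60.33692589830377), np.float64(-59.820244327704486)]
h-20 [ 0.5762 -0.2538] [np.float64(-100.66804959490817), np.float64(-99.77156009669817)]
h60 [ 0.6265 -0.1822] [np.float64(-19.84959218414532), np.float64(-19.95862600607249)]
h-60 [ 0.5298 -0.2494] [np.float64(-140.78723717494114), np.float64(-139.93001588289593)]
 23.3333 [ 0.4979 -0.217   0.1301] [ 3.1415 -0.0001  0.1353] F [-0.0325 -0.1389 -0.819 ] M [-0.0769  0.0215  0.0708] gap 0.0452945614105825
```

View pics/w9.png

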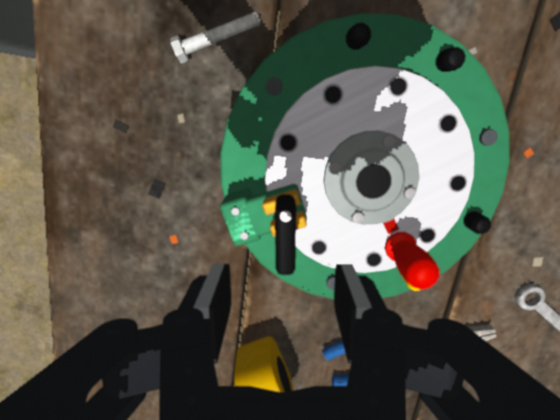

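The table stands within 0.6° of −80°. The knob is still parked with its bar between the jaws at (286,235). Take it, twist back and let the pin drop.

```bash
python3 - <<'E'
from h import *
z0=.0405
r.movel([*K,.0545],speed=0.1); st("down")
r.move_gripper(0.0); r.sleep(.1); st("grip")
r.movel([*K,z0+.019],speed=0.05); r.sleep(.1); st("lift")
for a in (.9,.5,.2,0.0):
    r.movel([*K,z0+.019],[np.pi,0,YK+a],speed=0.05); st(f"tw{a}")
r.movel([*K,z0+.006],speed=0.04); st("low6")
r.movel([*K,z0+.001],speed=0.03); r.sleep(.1); st("low1")
look("w10")
r.move_gripper(0.045); r.sleep(.1); st("rel")
r.movel([*K,.13],speed=0.15); r.sleep(.2); st("up")
look("w11")
E
```

```text
down 24.4917 [ 0.4983 -0.2173  0.0551] [ 3.1407 -0.001   0.1356] F [0.0925 0.3013 0.6077] M [ 0.0411 -0.0236 -0.0579] gap 0.04501520813598317
grip 24.9917 [ 0.499  -0.2174  0.0555] [ 3.14   -0.0028  0.1354] F [4.1668 1.3688 1.8199] M [ 0.1815 -0.8503 -0.0004] gap 0.010995961456197112
lift 25.3417 [ 0.4985 -0.2171  0.0584] [ 3.1404 -0.0026  0.1352] F [  8.7399  -2.8875 -10.5935] M [-0.4081 -1.8155 -0.0059] gap 0.011000210513957016
tw0.9 25.8583 [ 0.4983 -0.217   0.0583] [ 3.1416 -0.0024 -0.2351] F [ 8.6607 -1.7371 -9.566 ] M [-0.4246 -1.7497  0.0035] gap 0.01063462856492025
tw0.5 26.4083 [ 0.4983 -0.2169  0.0582] [-3.1406 -0.002  -0.6351] F [ 9.1268 -2.0631 -9.1008] M [-0.3187 -1.6824 -0.0726] gap 0.011109718147554407
tw0.2 26.8583 [ 0.4983 -0.2168  0.0582] [-3.1399 -0.0014 -0.9351] F [ 7.4239 -2.5491 -8.6065] M [-0.2684 -1.7527 -0.0076] gap 0.011123246456222802
tw0.0 27.2083 [ 0.4983 -0.2167  0.0582] [-3.1397 -0.001  -1.1349] F [  9.2631  -1.5502 -10.7391] M [-0.2184 -1.7221  0.0537] gap 0.010449724835249996
low6 27.6833 [ 0.4983 -0.2168  0.0455] [-3.1399 -0.0009 -1.1347] F [ 7.7557 -0.3864 -7.7601] M [-0.1935 -1.5939  0.0381] gap 0.010830945023857204
low1 28.1 [ 0.4986 -0.217   0.0418] [-3.14   -0.0013 -1.1346] F [ 4.2653  0.8033 -0.3252] M [ 0.1543 -1.0601  0.0191] gap 0.010969846962070953
rel 28.675 [ 0.4975 -0.2169  0.0414] [ 3.1412  0.0004 -1.1344] F [ 1.2269  0.0534 -1.163 ] M [-0.0223 -0.0009 -0.0525] gap 0.04513447254673828
up 29.6167 [ 0.497  -0.2164  0.1286] [ 3.1404  0.0023 -1.1345] F [ 0.5053  0.5393 -0.4078] M [-0.049  -0.0526  0.0156] gap 0.04522502608206232
```

View pics/w11.png

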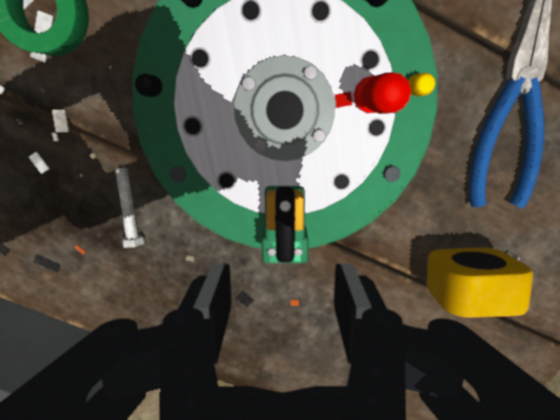

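```bash
python3 - <<'E'
from h import *
for u in [(285,207),(285,230),(285,250)]: print(pt("w11",u))
r.movel([*K,.22],speed=0.2); r.sleep(.2); look("w12")
z=np.load("pics/w12.npz"); cv2.imwrite("pics/w12z.png",cv2.resize(z['img'][60:300,150:430,::-1],None,fx=2.5,fy=2.5))
E
```

```text
(array([ 0.5113, -0.2112,  0.0974]), (np.float64(-0.05336108032949287), np.float64(-0.0005133058021229639)))
(array([ 0.4977, -0.2176,  0.0953]), (np.float64(-0.06836669485532726), np.float64(-0.0005691445764348067)))
(array([ 0.4859, -0.2232,  0.0953]), (np.float64(-0.08139624425060518), np.float64(-0.000611227822770885)))
```

View pics/w12.png

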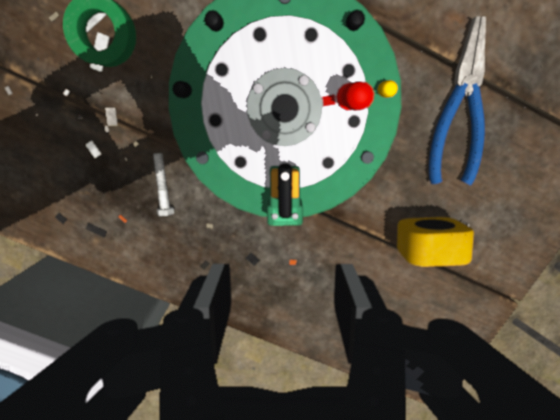

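The bar top is back at about 96 mm (lift about 0) and the bar lies along the slot. The handle (356,96) is in line with the yellow stud (390,89), and the things lying round the fixture look unmoved. Handing in.

```bash
python3 - <<'E'
from h import *
st(); r.finish_job()
E
```

```text
30.5167 [ 0.4971 -0.2164  0.2183] [ 3.1401  0.0026 -1.1345] F [-0.5006  1.0924  0.4805] M [ 0.0188 -0.0342  0.0319] gap 0.04481756805995395
the job is handed in; nothing more can be done
```

The table is turned 80° clockwise to the yellow stud and locked there, and I handed the job in at 30.5 s of the 58 s allowed; it reports no verdict.

**What I did:** I pulled the plunger, twisted it 1.27 rad and let go. I swung the table by its red handle, then took the knob again, twisted it back and lowered the pin into its hole.

**Last checks:**
- **Plunger out:** after I let go, the bar top read 110.3 mm (lift about 14 mm) at a twist of about 1.27 rad, so it stayed out by itself.
- **Table angle:** just before locking, the pointer and index holes read −80° to within about 0.8°, in line with the stud. After locking I only saw in the picture that the handle still lines up with the stud; I did not measure the tip distance again.
- **Pin home:** the bar top read 95.3–97.4 mm, against 96.2–96.7 mm at the start, and the bar lies along the slot.
- **Clearance:** the gripper was open and clear of everything. The things lying round the fixture look unmoved in the pictures, but I did not measure them.

**What disagreed:** the real fingertips are about 30 mm behind the reported TCP. My first grasp of the knob therefore closed on air just above the bar, with no contact force seen. I measured the offset from the depth images and allowed for it in every later grasp, and the finger gaps then fitted the parts (11 mm on the bar, 22 mm on the handle).

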